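# Lock the brown polish tin in its holder with the seesaw catch

## Robot

A 7-joint arm with a two-finger parallel gripper is mounted at the origin on the work surface. World frame = base frame: x ahead of the robot, y to its left, z up, the work surface at z = 0. Lengths are in m, angles in rad, forces in N, time in s.
With the tool pointing down it reaches from about 0.4 to 0.875 m from the base axis. Payload 6.5 kg.
Tool frame: the origin (TCP) lies midway between the tips of the shut fingers; the grasp point (between the pads) lies 19 mm behind it; z points along the fingers, y is the direction in which the jaws open and shut (so a half turn about z gives the same grasp; the last joint's range is limited). The gripper opens to 88 mm and grips with 3 to 60 N. Pads are 18 mm wide; open, the fingers measure 123 mm over their backs; the gripper's body (75 mm by 187 mm) begins 45 mm behind the grasp point.
Start: joints at [-1.193, 0.536, -0.004, 1.538, 0.003, 1.067, -0.071], TCP at [0.279, 0.587, 0.239] pointing down, gripper open.
Joint ranges: [-2.7, 2.7], [-0.37, 2.16], [-1.27, 1.26], [0.24, 2.4], [-1.31, 4.45], [0.19, 1.91], [-2.76, 2.76]. Speed limits (rad/s): [2.39, 2.39, 3.14, 3.14, 3.14, 3.14, 3.14].

## Interface

Orientations are given as [roll, pitch, yaw] about the fixed x, y, z axes, in that order (R = Rz(yaw) Ry(pitch) Rx(roll)).
In Python, from plant import telemetry, get_image, calibration, ticket gives the robot as it stands.
- The arm moves only by the tool apply_moves, never from a script. Its argument "motion" is text: rows parted by semicolons, each of 7 numbers parted by spaces: the turn, a rotation vector about the tool's x, y, z in degrees, then the shift along the tool's x, y, z in mm, then the gripper command: -1 is shut, 1 is fully open, values between are in proportion. A call has 1 to 8 rows; each row shifts and turns the commanded pose from where the row before left it, along the tool's axes as they then stand; what a row does not reach is not made up. A row lasts 1/8 s, in which the tool goes at most 62.5 mm and 10.7 degrees, less where a joint would pass 70% of its speed; a pose out of reach is approached as far as the arm can. A call with a gripper value outside its range is refused whole. The fingers move at their own pace and stop on an object; "newtons" is the grip in N (left out, the last holds). Time passes only in rows, so rows that do not move let the fingers close. It gives the time, the measured TCP pose, the force and the opening at its end, in the units of the state.
- telemetry.sense(): the state, without advancing time (a new reading comes with each control period).
- get_image(name): name is "side" or "top" or "wrist"; returns (picture, depth): 384x512x3 uint8, red, green, blue; 384x512 float32, m along the optical axis (not along the pixel's ray), 0 where there is no reading.
- calibration(name): a dict with "camera_matrix" (3x3 intrinsics, pixels), "position" and "attitude" of the camera in the world. Camera axes: x right, y down, z forward; pixel columns grow to the right and rows downward; lengths in m; the calibration is good to about 2 mm. A picture is of the moment at which its call begins: read the wrist's pose just before it. calibration takes no time and is no camera call; for the wrist camera it gives the pose at the moment of the call.
- ticket.finish_job(): hands the job in, once; it reports no verdict.
The state is a dict: "t": time; "joints": joint angles; "joint_velocities": joint speeds; "tau": joint torques, N m; "tcp_pos": TCP position; "orientation": TCP orientation; "ft_force": force on the tool from outside, world axes, zero at the start; "wrist_torque": the same for the moment, N m; "finger_gap": opening from 0.0 (shut) to 1.0 (fully open).
Only numpy, scipy, OpenCV 4.12 (cv2) and the standard library are available. Lean on these libraries where they do the work, as an engineer would, in place of code of your own. Each camera call takes 0.05 s, during which the arm holds its last target.

## Task

Put the brown polish tin upright on the holder's white ledge and slide it fully home under the lip against the two steel posts. Then gently press down the black rubber button of the orange seesaw catch, never harder than 20 N, until the catch snaps over and its gate shuts the tin in, and keep a light press of 5 to 12 N on the button against its stop for about a second before letting go. Leave everything else standing where it is.

Things in the scene. Friction and masses are not known exactly. Their poses are not given: they have to be found in the camera images.
- brown_mid (a point): Brown-lidded shoe polish tin, a closed metal disc 56 mm across and 24 mm high, 60 to 130 g. The point is its centre, 12 mm above its underside; z is its axis (up). It stands flat on the table among two tins of the same size.
- black_mid (a point): Black-lidded tin, same size, centre point. Not to be moved.
- neutral_mid (a point): Cream-lidded tin, same size, centre point. Not to be moved.
- holder: Blue tin holder, fixed. Base plate 215 mm long (x -115 to +100), 84 wide, 10 thick. Origin on the table under the plate; its x runs from the catch's button end to the back stop, z up. White ledge for the tin: x +9 to +85 mm, only 34 mm wide in y, top 40 mm above the table, so fingers closing along holder y can reach down beside it.
- tin_home (a point): Where the brown tin's centre is when fully home: holder x +40, y 0, z 52 mm, axes as the holder. Two steel posts 8 mm thick (24.5 mm farther along x, 20.6 mm to either side) stop and centre the tin, which slides to them along +x; set it down on the ledge 10 to 20 mm short of here and slide.
- lip (a point): Middle of the front lower edge of the blue lip that bridges the posts (holder x 62, z 67 mm), axes as the holder. Lip: 23 mm along x, 49 mm wide, 4 mm thick. It overhangs the rear edge of a tin fully home by 6 mm, 3 mm above it, so the tin must be slid in, not lowered in.
- pin (a point): Middle of the orange catch's hinge pin (holder x -35, z 36 mm), axes as the holder, pin along y. Button on its -x side, gate on its +x side. The gate (30 mm wide, 6 thick, about 39 mm from the pin) lies just below ledge height while open and stands 12 mm above the ledge, close in front of the tin, once snapped over. A tin not fully home lies over the gate and would be lifted.
- button_foot (a point): Point on the base plate (z 10 mm) below the centre of the black domed rubber button, 32 mm across. With the catch open the button's top is 51 to 67 mm above this point: its screw stem is set differently each time and not measured, so feel for it. Pushed over, the top sinks about 18 mm and drifts 6 to 12 mm towards holder -x.
- rocker (a joint): Turn of the catch in rad: 0 open (button up), centre 0.18, 0.36 snapped over (button down, gate up). Bistable: about 8 N on the button starts it, resistance falls to nothing at the centre, then it snaps over by itself to a hard stop and stays. The rubber button itself yields 1 mm per 10 N.
- brush_mid (a point): Shoe brush with wooden back, 150 x 50 x 44 mm, lying at the back; centre. Not to be moved.
- dauber_mid (a point): Red silicone dauber, 170 mm long, 24 mm high, lying at the back; its middle. Not to be moved.
- stretcher_mid (a point): Chrome shoe stretcher with black twist knob, about 280 mm long, 50 mm high, at the left; its middle. Not to be moved.
- cream: Amber jar of shoe cream, 48 mm across, 110 mm high, at the back right; origin under its centre. Not to be moved.
Not all that is in view belongs to the job. What is shaped like the holder but purple is not meant.

How it is judged:
On the way, in this order (a step that is already met when the one before it is completed fails the run):
1. the brown tin stands fully home on the ledge under the lip, within 3.5 mm of the stop and 4 mm of the middle line, with the catch still open (x of brown_mid in the frame of holder above 0.0365 m and y of brown_mid in the frame of holder between -0.004 and 0.004 m and z of brown_mid in the frame of holder between 0.049 and 0.055 m and value of joint rocker below 0.1 rad), for 0.2 s.
2. the catch is snapped over and kept pressed against its stop with at least 3 N for 0.5 s (value of joint rocker above 0.33 rad and contact force between the fingers and holder above 3 N), for 0.5 s.
At the end, for the whole second after the job is handed in: The brown tin stands upright on the ledge under the lip, within 6 mm of fully home along the ledge and 5 mm of its middle line, and the catch stays snapped over (joint above 0.33 rad) (x of brown_mid in the frame of holder above 0.034 m and y of brown_mid in the frame of holder between -0.005 and 0.005 m and z of brown_mid in the frame of holder between 0.049 and 0.055 m and angle between brown_mid's own z axis and vertical below 0.1 rad and value of joint rocker above 0.33 rad); the robot touches nothing.
It fails at once if the fingers press the holder or its catch harder than 22 N (contact force between the fingers and holder above 22 N).
It fails at once if another thing is shifted more than 15 mm (distance of any of black_mid, neutral_mid, brush_mid, dauber_mid, stretcher_mid, cream from where it was at the start of the episode above 0.015 m).
It also fails if it takes over 72 s, if anything falls off the work surface, if the arm or the gripper's body presses on something with over 40 N, if the wrist force passes 120 N, or if a joint passes its speed limit or range.

## Working session

There is one attempt and no reset: what is moved stays moved. The work goes in short steps, Python scripts to look and compute and a tool call to move; the robot and the scene stay as the last step left them, time stands still between calls to the robot, and variables do not carry over. Pictures are saved under pics/ and viewed, and the job is handed in when it is done.

Besides the shell and the picture viewer there is one more tool, called in YAML: its name, and indented under it one key for each argument. apply_moves: Moves the arm, as the interface text tells. Its arguments: {"type":"object","properties":{"motion":{"type":"string"},"newtons":{"type":"number"}},"required":["motion"]}

```bash
mkdir -p pics; ls; cat > h.py <<'E'
import numpy as np, cv2
from plant import telemetry, get_image, calibration, ticket
def save(n,im): cv2.imwrite('pics/'+n+'.png',cv2.cvtColor(im,cv2.COLOR_RGB2BGR))
E
python3 - <<'E'
from h import *
print(telemetry.sense())
for n in ['side','top','wrist']:
    c=calibration(n); print(n,c)
    im,d=get_image(n); save(n+'0',im); np.savez('pics/'+n+'0.npz',im=im,d=d,K=c['camera_matrix'],p=c['position'],a=c['attitude'])
E
```

```text
pics
{'t': 0.0, 'joints': array([-1.19320185,  0.53718304, -0.00443334,  1.53883315,  0.002626  ,
        1.06728415, -0.07119216]), 'joint_velocities': array([-0.0006004 , -0.00024424, -0.00029077,  0.00017006,  0.00243103,
       -0.00048984, -0.00037858]), 'tau': array([-4.63830238e-04, -5.70976353e+01,  9.90535654e-01, -2.51599360e+01,
       -5.62739256e-02,  1.78152113e-02,  1.54662062e-04]), 'tcp_pos': array([0.2788587 , 0.58648514, 0.23784378]), 'orientation': array([-3.13989711e+00,  1.50308374e-04,  2.69788602e+00]), 'ft_force': array([ 0.16711855, -0.33839484,  0.28696352]), 'wrist_torque': array([ 0.00997927,  0.01320724, -0.00114407]), 'finger_gap': 0.9997645643319433}
side {'camera_matrix': array([[386.38196807,   0.        , 256.79155707],
       [  0.        , 386.38196807, 196.20212761],
       [  0.        ,   0.        ,   1.        ]]), 'position': array([ 0.35286231, -0.74140183,  0.84816261]), 'attitude': array([-2.32233016,  0.01507262, -0.2961628 ])}
top {'camera_matrix': array([[394.64759147,   0.        , 251.40418183],
       [  0.        , 394.64759147, 191.87017146],
       [  0.        ,   0.        ,   1.        ]]), 'position': array([0.47111416, 0.05729453, 1.04835373]), 'attitude': array([-3.03254362,  0.0092619 , -1.56007713])}
wrist {'camera_matrix': array([[324.75779865,   0.        , 257.31520626],
       [  0.        , 324.75779865, 194.20362081],
       [  0.        ,   0.        ,   1.        ]]), 'position': array([0.20611196, 0.62136487, 0.38324813]), 'attitude': array([2.82436792e+00, 4.07800814e-04, 1.12630559e+00])}
```

View pics/top0.png

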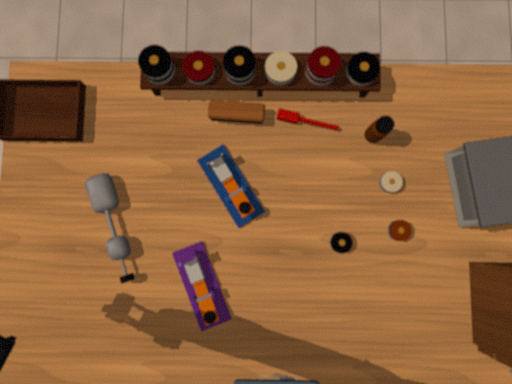

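View pics/side0.png

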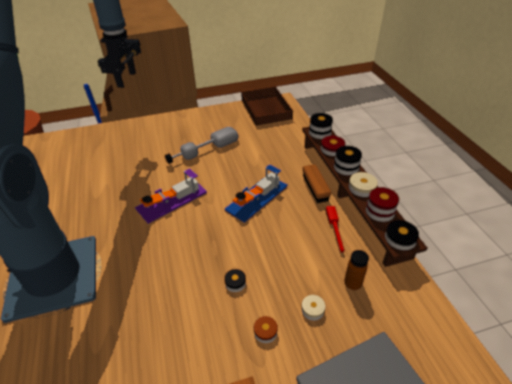

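View pics/wrist0.png

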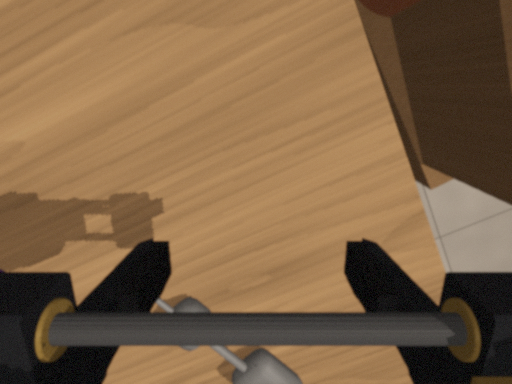

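The top view shows the blue holder at about (232,186), with its button at (245,208). The purple decoy is at (202,288), and the brown tin is at (400,230), next to the black one (342,242) and the cream one (392,182).

Things that could be taken for the brown tin are the dark-red rack tins at (200,67) and (323,63), plus the red-brown object behind the arm in the side view at (30,122). I choose (400,230) because it stands on the table among the black and cream tins. Next I'll check it in a close crop and measure.

```bash
cat >> h.py <<'E'
from scipy.spatial.transform import Rotation as Rn
def cam(c): return np.array(c['camera_matrix']),np.array(c['position']),Rn.from_euler('xyz',c['attitude']).as_matrix()
def ray(c,uv,z):
    K,p,R=cam(c); d=R@np.linalg.solve(K,np.array([uv[0],uv[1],1.])); return p+d*(z-p[2])/d[2]
def cloud(c,d):
    K,p,R=cam(c); h,w=d.shape; u,v=np.meshgrid(np.arange(w),np.arange(h))
    P=np.stack([(u-K[0,2])/K[0,0]*d,(v-K[1,2])/K[1,1]*d,d],-1); return P@R.T+p
def proj(c,X):
    K,p,R=cam(c); q=K@(R.T@(np.array(X)-p)); return q[:2]/q[2]
def load(n):
    z=np.load('pics/'+n+'.npz'); return z['im'],z['d'],dict(camera_matrix=z['K'],position=z['p'],attitude=z['a'])
E
python3 - <<'E'
from h import *
im,d,c=load('top0'); P=cloud(c,d)
for uv in [(300,300),(400,230),(342,242),(392,182),(232,186),(245,208),(202,288)]:
    print(uv,P[uv[1],uv[0]].round(3))
hsv=cv2.cvtColor(im,cv2.COLOR_RGB2HSV)
def blob(n,m,z,mina=30):
    k,l,s,ce=cv2.connectedComponentsWithStats(m.astype(np.uint8))
    for i in range(1,k):
        if s[i,4]>mina: print(n,ce[i].round(1),s[i],ray(c,ce[i],z).round(4), P[l==i][:,2].round(3)[[0]], np.median(P[l==i],0).round(4))
H,S,V=[hsv[...,i].astype(int) for i in range(3)]
blob('blue',(H>100)&(H<122)&(S>130)&(V>60),0.01)
blob('orange',(H<20)&(S>200)&(V>180),0.04,20)
yy,xx=np.mgrid[:384,:512]
blob('brown',(xx>380)&(xx<420)&(yy>210)&(yy<250)&(P[...,2]>0.012),0.024)
blob('black',(xx>325)&(xx<360)&(yy>225)&(yy<260)&(P[...,2]>0.012),0.024)
blob('cream',(xx>375)&(xx<410)&(yy>165)&(yy<200)&(P[...,2]>0.012),0.024)
save('crop1',cv2.resize(im[140:260,185:425],None,fx=3,fy=3,interpolation=cv2.INTER_CUBIC))
E
```

```text
(300, 300) [ 0.305 -0.061  0.001]
(400, 230) [ 0.488 -0.315  0.025]
(342, 242) [ 0.456 -0.166  0.023]
(392, 182) [ 0.613 -0.298  0.025]
(232, 186) [0.597 0.118 0.036]
(245, 208) [0.537 0.083 0.073]
(202, 288) [0.337 0.19  0.033]
blue [230.2 185.2] [ 199  146   65   81 1138] [0.6019 0.1247 0.01  ] [0.007] [0.6025 0.1243 0.0099]
orange [231.4 186.4] [226 181  12  12  87] [0.595  0.1194 0.04  ] [0.035] [0.5961 0.1205 0.0356]
orange [238.6 198.2] [232 192  15  14  97] [0.5646 0.1005 0.04  ] [0.037] [0.5649 0.1018 0.0425]
orange [200.5 289.5] [195 283  12  14 103] [0.3341 0.1927 0.04  ] [0.033] [0.3329 0.1928 0.0361]
orange [206.1 304.3] [199 298  15  13 123] [0.298  0.1778 0.04  ] [0.042] [0.2987 0.1776 0.0431]
brown [399.9 229.6] [389 219  23  22 395] [ 0.4891 -0.3155  0.024 ] [0.02] [ 0.4883 -0.3156  0.0233]
black [341.2 241.9] [330 231  23  22 379] [ 0.4561 -0.1642  0.024 ] [0.022] [ 0.4559 -0.164   0.0235]
cream [391. 181.] [380 171  23  21 374] [ 0.6153 -0.2962  0.024 ] [0.024] [ 0.6153 -0.2961  0.0234]
```

View pics/crop1.png

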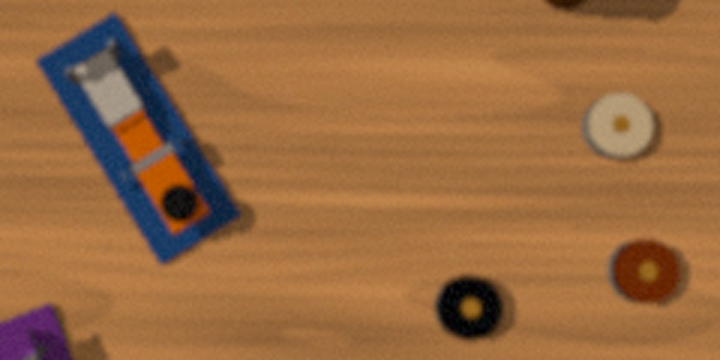

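The crop confirms the choice: the brown lid is at crop (646,270), the black tin at (470,307) and the cream one at (620,125). The holder runs from the button at crop (180,203) to the posts and lip at (95,65). I'll get a rough holder pose now, then go over it for a wrist view.

```bash
cat >> h.py <<'E'
def goto(x,y,z,yawdeg):
    s=telemetry.sense(); R=Rn.from_euler('xyz',s['orientation']); T=Rn.from_euler('xyz',[np.pi,0,np.radians(yawdeg)])
    dl=R.inv().apply(np.array([x,y,z])-s['tcp_pos'])*1000; rv=np.degrees((R.inv()*T).as_rotvec())
    print('t',s['t'],'tcp',s['tcp_pos'].round(4),'rpy',np.degrees(s['orientation']).round(2),'gap',round(s['finger_gap'],3),'F',s['ft_force'].round(2))
    print('shift now-axes mm',dl.round(1),'turn deg',rv.round(2)); 
E
python3 - <<'E'
from h import *
im,d,c=load('top0'); P=cloud(c,d)
hsv=cv2.cvtColor(im,cv2.COLOR_RGB2HSV); H,S,V=[hsv[...,i].astype(int) for i in range(3)]
m=((H>100)&(H<122)&(S>130)&(V>60)).astype(np.uint8)
cnt=max(cv2.findContours(m,0,1)[0],key=cv2.contourArea)
W=np.array([ray(c,p[0],0.01)[:2] for p in cnt],np.float32)*1000
print(cv2.minAreaRect(W))
for n,(a,b,e,f) in dict(box=(450,512,140,230),shelf=(470,512,262,350),rack=(140,380,50,95),tray=(0,85,80,140)).items():
    q=P[e:f,a:b].reshape(-1,3); print(n,q[:,2].max().round(3),q.min(0).round(3),q.max(0).round(3))
goto(0.64,0.15,0.25,31)
E
```

```text
((601.4536743164062, 123.40774536132812), (208.31280517578125, 77.96389770507812), 32.562896728515625)
box 1.048 [ 0.471 -0.618 -0.007] [0.733 0.057 1.048]
shelf 1.048 [ 0.188 -0.598 -0.004] [0.471 0.057 1.048]
rack 1.048 [ 0.471 -0.524 -0.766] [1.36  0.616 1.048]
tray 1.048 [ 0.471  0.057 -0.003] [0.894 0.748 1.048]
t 0.15 tcp [0.2789 0.5866 0.238 ] rpy [-1.7992e+02  1.0000e-02  1.5457e+02] gap 0.999 F [ 0.32 -0.27 -0.32]
shift now-axes mm [-513.6 -239.3  -11.6] turn deg [-4.0000e-02  8.0000e-02  1.2357e+02]
```

apply_moves:
  motion: "0 0 0 -51 -24 -1 1;0 0 0 -51 -24 -1 1;0 0 0 -51 -24 -1 1;0 0 0 -51 -24 -1 1;0 0 0 -51 -24 -1 1;0 0 0 -51 -24 -1 1;0 0 0 -51 -24 -1 1;0 0 0 -51 -24 -1 1"

```text
t: 1.15
tcp_pos: [0.566, 0.2369, 0.2466]
orientation: [-3.142, -0.0, 2.698]
ft_force: [0.5, 0.0, 0.4]
finger_gap: 1.001
```

apply_moves:
  motion: "0 0 0 -51 -24 -1 1;0 0 0 -51 -24 -1 1;0 0 10 0 0 0 1;0 0 10 0 0 0 1;0 0 10 0 0 0 1;0 0 10 0 0 0 1;0 0 10 0 0 0 1;0 0 10 0 0 0 1"

```text
t: 2.15
tcp_pos: [0.6364, 0.1513, 0.2483]
orientation: [-3.141, 0.0, 1.645]
ft_force: [-0.1, -0.5, -0.9]
finger_gap: 1.002
```

apply_moves:
  motion: "0 0 10 0 0 0 1;0 0 10 0 0 0 1;0 0 10 0 0 0 1;0 0 10 0 0 0 1;0 0 10 0 0 0 1;0 0 10 0 0 0 1;0 0 0 0 0 0 1;0 0 0 0 0 0 1"

```text
t: 3.15
tcp_pos: [0.6365, 0.1514, 0.2486]
orientation: [-3.141, 0.0, 0.607]
ft_force: [0.0, 0.1, -0.0]
finger_gap: 1.0
```

```bash
python3 - <<'E'
from h import *
goto(0.64,0.15,0.25,31)
c=calibration('wrist');im,d=get_image('wrist'); save('wrist1',im); np.savez('pics/wrist1.npz',im=im,d=d,K=c['camera_matrix'],p=c['position'],a=c['attitude'])
E
```

```text
t 3.15 tcp [0.6365 0.1514 0.2486] rpy [-1.7999e+02  2.0000e-02  3.4770e+01] gap 1.0 F [ 0.03  0.12 -0.04]
shift now-axes mm [ 2.1  3.1 -1.4] turn deg [-0.01  0.02  3.77]
```

View pics/wrist1.png

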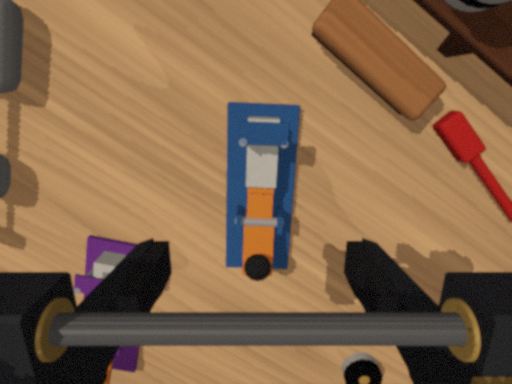

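The wrist view shows the whole blue holder, with base corners near (228,103), (299,105), (290,268) and (227,267). The posts are at (243,142) and (285,145), the white ledge at (262,165), the gate at (260,200) and the button at (258,266).

```bash
python3 - <<'E'
from h import *
im,d,c=load('wrist1'); P=cloud(c,d)
hsv=cv2.cvtColor(im,cv2.COLOR_RGB2HSV); H,S,V=[hsv[...,i].astype(int) for i in range(3)]
m=((H>100)&(H<122)&(S>130)&(V>40)).astype(np.uint8); m[:90]=0;m[285:]=0;m[:,:200]=0;m[:,330:]=0
m=cv2.morphologyEx(m,3,np.ones((3,3)))
cnt=max(cv2.findContours(m,0,1)[0],key=cv2.contourArea)
W=np.array([ray(c,p[0],0.01)[:2] for p in cnt],np.float32)*1000
print('rect contour',cv2.minAreaRect(W))
# points on plate top by depth
sel=(P[...,2]>0.006)&(P[...,2]<0.014)&(m>0)
Q=P[sel]; print(len(Q)); print('plate pts',cv2.minAreaRect((Q[:,:2]*1000).astype(np.float32)), np.median(Q[:,2]))
for uv in [(264,120),(262,135),(243,142),(285,145),(262,165),(260,200),(258,222),(258,266),(235,180),(400,280)]: print(uv,P[uv[1],uv[0]].round(4))
def st(n,mk,z):
    k,l,s,ce=cv2.connectedComponentsWithStats(mk.astype(np.uint8))
    i=1+np.argmax(s[1:,4]); q=(l==i); print(n,ce[i].round(1),s[i],'ray',ray(c,ce[i],z).round(4),'med',np.median(P[q],0).round(4))
yy,xx=np.mgrid[:384,:512]; box=(xx>220)&(xx<305)&(yy>95)&(yy<285)
st('ledge',box&(S<60)&(V>110)&(yy>146)&(yy<190),0.04)
st('orange',box&(H<20)&(S>180)&(V>150)&(yy<217),0.036)
st('button',box&(V<45)&(yy>245),0.07)
save('crop2',cv2.resize(im[90:290,200:330],None,fx=3,fy=3,interpolation=cv2.INTER_CUBIC))
E
```

```text
rect contour ((604.5642700195312, 125.57618713378906), (209.07151794433594, 79.84635925292969), 32.31092071533203)
4596
plate pts ((604.0535278320312, 125.21133422851562), (210.18392944335938, 80.08190155029297), 32.30601501464844) 0.00931620703604577
(264, 120) [0.6809 0.1732 0.0401]
(262, 135) [0.6698 0.1685 0.0699]
(243, 142) [0.6533 0.1801 0.0697]
(285, 145) [0.6748 0.144  0.0703]
(262, 165) [0.6395 0.1469 0.0402]
(260, 200) [0.603  0.1241 0.0351]
(258, 222) [0.5808 0.1115 0.0408]
(258, 266) [0.5465 0.0878 0.0696]
(235, 180) [0.6    0.1591 0.0108]
(400, 280) [0.6769 0.1119 0.2847]
ledge [261.1 166.6] [ 245  147   33   42 1273] ray [0.6374 0.1466 0.04  ] med [0.6372 0.1466 0.0393]
orange [259.8 202.6] [248 189  25  28 662] ray [0.6005 0.1226 0.036 ] med [0.6003 0.1226 0.0359]
button [257.4 266.9] [246 256  24  23 442] ray [0.5454 0.0878 0.07  ] med [0.5451 0.0876 0.0694]
```

View pics/crop2.png

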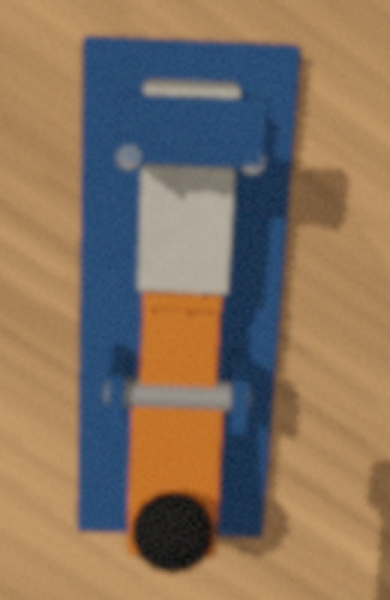

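Holder yaw is about 32.3°. The measured holder points are:

| Point | Measured x (mm) | Measured y (mm) | Expected |
|---|---|---|---|
| Plate centre | taken as x −7.5 | – | – |
| Pin | −34.7 | +0.8 | −35, 0 |
| Ledge | – | +0.3 | y 0 |
| Button | −77 | −0.3 | y 0 |
| Post | 63 | 20 | 64.5, ±20.6 |
| Post | 62 | −22 | 64.5, ±20.6 |

This puts the origin at (0.6106, 0.1294) and tin_home at (0.6444, 0.1508). Next I move to the tin.

apply_moves:
  motion: "0 0 0 -43 33.3 11 1;0 0 0 -43 33.3 11 1;0 0 0 -43 33.3 11 1;0 0 0 -43 33.3 11 1;0 0 0 -43 33.3 11 1;0 0 0 -43 33.3 11 1;0 0 0 -43 33.3 11 1;0 0 0 -43 33.3 11 1"

```text
t: 4.2
tcp_pos: [0.5042, -0.2648, 0.1606]
orientation: [3.141, -0.001, 0.606]
ft_force: [1.0, -0.6, 1.2]
finger_gap: 1.004
```

apply_moves:
  motion: "0 0 0 -43 33.3 11 1;0 0 2.5 0 0 0 1;0 0 0 0 0 0 1"

```text
t: 4.58
tcp_pos: [0.4884, -0.3144, 0.1497]
orientation: [-3.141, -0.001, 0.561]
ft_force: [-0.9, 0.8, 1.1]
finger_gap: 0.999
```

```bash
python3 - <<'E'
from h import *
goto(0.489,-0.3155,0.004,32.3)
c=calibration('wrist');im,d=get_image('wrist'); save('wrist2',im); np.savez('pics/wrist2.npz',im=im,d=d,K=c['camera_matrix'],p=c['position'],a=c['attitude'])
c=calibration('side');im,d=get_image('side'); save('side2',im); np.savez('pics/side2.npz',im=im,d=d,K=c['camera_matrix'],p=c['position'],a=c['attitude'])
E
```

```text
t 4.575 tcp [ 0.4884 -0.3144  0.1497] rpy [-1.7996e+02 -4.0000e-02  3.2140e+01] gap 0.999 F [-0.87  0.77  1.12]
shift now-axes mm [ -0.2   1.3 145.7] turn deg [-0.04 -0.04 -0.16]
```

View pics/wrist2.png

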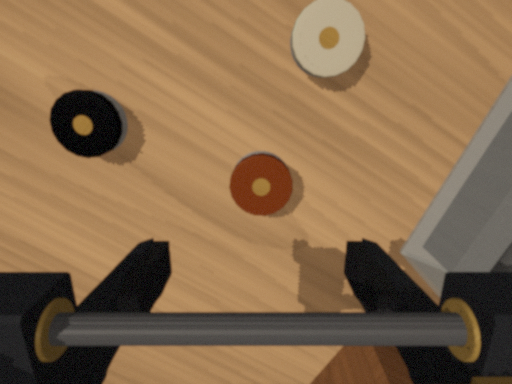

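View pics/side2.png

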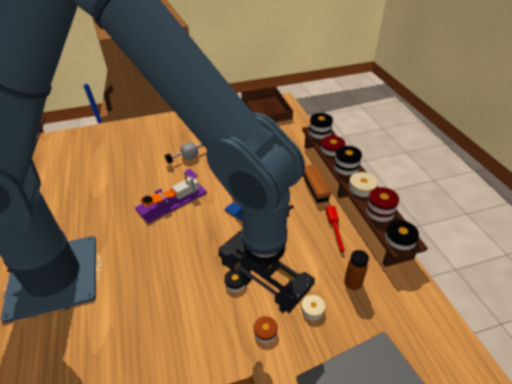

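The wrist view shows the brown tin at (261,185), with the black tin at (84,125), the cream one at (329,38), and the grey box's edge at the right near (405,255). I'll measure the tin from this view, and also the box.

```bash
python3 - <<'E'
from h import *
im,d,c=load('wrist2'); P=cloud(c,d)
hsv=cv2.cvtColor(im,cv2.COLOR_RGB2HSV); H,S,V=[hsv[...,i].astype(int) for i in range(3)]
m=(P[...,2]>0.019)&(P[...,2]<0.03); m[:145]=0; m[225:]=0; m[:,:220]=0; m[:,305:]=0
k,l,s,ce=cv2.connectedComponentsWithStats(m.astype(np.uint8)); i=1+np.argmax(s[1:,4]); print(s[i],ce[i],ray(c,ce[i],0.024).round(4),np.median(P[l==i],0).round(4))
cnt=max(cv2.findContours((l==i).astype(np.uint8),0,1)[0],key=cv2.contourArea)
W=np.array([ray(c,p[0],0.024)[:2] for p in cnt],np.float32)*1000; print(cv2.minEnclosingCircle(W), cv2.fitEllipse(W))
for uv in [(430,255),(440,225),(490,200),(300,270)]: print(uv,P[uv[1],uv[0]].round(3))
print('tcp proj',proj(c,[0.4884,-0.3144,0.024]),c['position'])
E
```

```text
[ 230  155   63   61 3031] [260.88749588 185.06400528] [ 0.4912 -0.3166  0.024 ] [ 0.4911 -0.3166  0.0236]
((490.5190734863281, -316.8932800292969), 27.955739974975586) ((490.5111999511719, -316.9967956542969), (54.171051025390625, 54.81916427612305), 114.30227661132812)
(430, 255) [ 0.52  -0.475  0.039]
(440, 225) [ 0.546 -0.47   0.029]
(490, 200) [ 0.583 -0.465  0.06 ]
(300, 270) [ 0.429 -0.404 -0.001]
tcp proj [257.09058735 186.39095916] [ 0.55729619 -0.27165959  0.29504036]
```

Tin centre is (0.490, −0.316) at lid height 24 mm and 56 mm across, which agrees with the top view. The box is clear, so I descend and grip.

apply_moves:
  motion: "0 0 0 0.4 2.5 45 1;0 0 0 0 0 45 1;0 0 0 0 0 40 1;0 0 0 0 0 14.5 1;0 0 0 0 0 0 1;0 0 0 0 0 0 -1;0 0 0 0 0 0 -1;0 0 0 0 0 0 -1"
  newtons: 15

```text
t: 5.68
tcp_pos: [0.4903, -0.3172, 0.0061]
orientation: [3.14, -0.001, 0.56]
ft_force: [0.7, 0.1, 0.5]
finger_gap: 0.68
```

apply_moves:
  motion: "0 0 0 0 0 0 -1;0 0 0 0 0 0 -1;0 0 0 0 0 0 -1;0 0 0 0 0 0 -1"
  newtons: 15

```text
t: 6.18
tcp_pos: [0.4901, -0.3171, 0.0058]
orientation: [3.141, -0.001, 0.56]
ft_force: [-0.1, 1.3, 5.7]
finger_gap: 0.633
```

Gripped at 55.7 mm. Lift and carry to 18 mm short of home, at 0.15 m height.

apply_moves:
  motion: "0 0 0 0 0 -30 -1;0 0 0 0 0 -55 -1;0 0 0 0 0 -55 -1;0 0 0 40 -35 0 -1;0 0 0 40 -35 0 -1;0 0 0 40 -35 0 -1;0 0 0 40 -35 0 -1;0 0 0 40 -35 0 -1"

```text
t: 7.18
tcp_pos: [0.5663, -0.0608, 0.1451]
orientation: [-3.141, 0.0, 0.56]
ft_force: [-0.1, 0.2, -1.6]
finger_gap: 0.631
```

apply_moves:
  motion: "0 0 0 40 -35 0 -1;0 0 0 40 -35 0 -1;0 0 0 40 -35 0 -1;0 0 0 40 -35 0 -1;0 0 0 0 0 0 -1;0 0 0 0 0 0 -1"

```text
t: 7.92
tcp_pos: [0.6271, 0.1402, 0.1449]
orientation: [3.141, 0.001, 0.559]
ft_force: [-0.1, -1.0, -0.3]
finger_gap: 0.632
```

```bash
python3 - <<'E'
from h import *
goto(0.6292,0.1412,0.055,32.3)
c=calibration('wrist');im,d=get_image('wrist'); save('wrist3',im); np.savez('pics/wrist3.npz',im=im,d=d,K=c['camera_matrix'],p=c['position'],a=c['attitude'])
E
```

```text
t 7.925 tcp [0.6271 0.1402 0.1449] rpy [1.7997e+02 7.0000e-02 3.2060e+01] gap 0.632 F [-0.13 -1.01 -0.31]
shift now-axes mm [ 2.4  0.2 89.9] turn deg [ 0.03  0.07 -0.24]
```

View pics/wrist3.png

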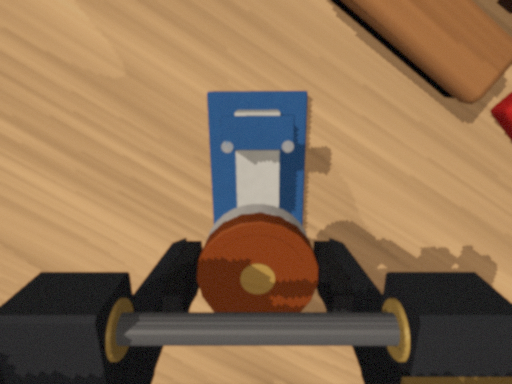

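The tin hangs in the grip at (258,268), with the posts at (227,147) and (288,147) and the ledge at (258,180). I can refine the alignment from this view.

```bash
python3 - <<'E'
from h import *
im,d,c=load('wrist3'); P=cloud(c,d)
g=cv2.cvtColor(im,cv2.COLOR_RGB2GRAY); hsv=cv2.cvtColor(im,cv2.COLOR_RGB2HSV); S=hsv[...,1].astype(int);V=hsv[...,2].astype(int);H=hsv[...,0].astype(int)
o=np.array([.6106,.1294]); 
def hol(p,o=o,y=32.3):
    a=np.radians(y); R=np.array([[np.cos(a),np.sin(a)],[-np.sin(a),np.cos(a)]]); return (R@(np.array(p)[:2]-o)*1000).round(1)
def st(n,mk,z):
    k,l,s,ce=cv2.connectedComponentsWithStats(mk.astype(np.uint8)); i=1+np.argmax(s[1:,4]); r=ray(c,ce[i],z); print(n,ce[i].round(1),s[i],r.round(4),hol(r),np.median(P[l==i],0).round(4)); return l==i
yy,xx=np.mgrid[:384,:512]
st('pL',(S<110)&(xx>215)&(xx<236)&(yy>136)&(yy<158),0.071)
st('pR',(S<110)&(xx>280)&(xx<300)&(yy>136)&(yy<158),0.071)
L=st('ledge',(S<70)&(V>100)&(xx>225)&(xx<292)&(yy>150)&(yy<200),0.04)
for r in (160,175,190):
    q=np.where(L[r])[0]; a,b=ray(c,(q[0]-.5,r),.04),ray(c,(q[-1]+.5,r),.04); print(r,q[0],q[-1],hol(a),hol(b))
m=((H>100)&(H<122)&(S>130)&(V>40)).astype(np.uint8); m[:85]=0
for r in (97,105,120,170,200):
    q=np.where(m[r,190:330])[0]+190; a,b=ray(c,(q[0]-.5,r),.01),ray(c,(q[-1]+.5,r),.01); print('plate',r,q[0],q[-1],hol(a),hol(b))
for u in (225,260,295):
    q=np.where(m[:,u])[0]; print('back edge',hol(ray(c,(u,q[0]-.5),.01)))
lid=(H<12)&(S>170)&(V>60)&(yy>205)&(yy<312)&(xx>190)&(xx<325)
z=np.median(P[lid][:,2]); print('lid z',z)
cnt=max(cv2.findContours(lid.astype(np.uint8),0,1)[0],key=cv2.contourArea)
W=np.array([ray(c,p[0],0.163)[:2] for p in cnt if p[0][1]<290],np.float32)*1000; e=cv2.fitEllipse(W);print(e, hol(np.array(e[0])/1000)); print('tcp',hol(telemetry.sense()['tcp_pos']))
E
```

```text
pL [226.7 146.7] [220 140  14  14 150] [0.653  0.1806 0.071 ] [63.2 20.6] [0.6528 0.1805 0.0702]
pR [287.4 146.3] [281 140  14  14 161] [0.6751 0.1459 0.071 ] [ 63.3 -20.5] [0.6747 0.1454 0.0701]
ledge [257.3 174.8] [ 235  151   46   49 2186] [0.6405 0.1482 0.04  ] [35.3 -0. ] [0.6401 0.1481 0.0393]
160 235 279 [47.4 17.8] [ 47.2 -17.5]
175 236 279 [35.3 17.3] [ 35.1 -17.7]
190 236 279 [22.8 17.6] [ 22.6 -17.9]
plate 97 209 305 [94. 40.] [ 93.6 -40.2]
plate 105 209 305 [87.7 40.3] [ 87.2 -40.4]
plate 120 210 304 [75.4 40.1] [ 75.  -40.1]
plate 170 212 302 [32.1 40.6] [ 31.7 -40.1]
plate 200 214 301 [ 3.9 40.1] [  3.5 -40.2]
back edge [97.5 26.2]
back edge [97.4 -2.6]
back edge [ 98.  -31.4]
lid z 0.16242154018122168
((627.7551879882812, 140.33245849609375), (53.881256103515625, 60.02200698852539), 124.42877960205078) [20.3  0.1]
tcp [19.2 -0.5]
```

The posts lie at y ±20.6, so the middle line is right to about 0.2 mm, and the tin is at holder (20, 0). Lower to just above the ledge, then feel.

apply_moves:
  motion: "0 0 -0.2 1 -0.3 45 -1;0 0 0 0 0 35 -1;0 0 0 0 0 14 -1;0 0 0 0 0 0 -1;0 0 0 0 0 0 -1"

```text
t: 8.6
tcp_pos: [0.6294, 0.1415, 0.0528]
orientation: [3.141, -0.002, 0.563]
ft_force: [-0.1, -0.3, -0.5]
finger_gap: 0.63
```

apply_moves:
  motion: "0 0 0 0 0 1.5 -1;0 0 0 0 0 0 -1"

```text
t: 8.85
tcp_pos: [0.6286, 0.1421, 0.0504]
orientation: [3.141, -0.001, 0.563]
ft_force: [-0.1, 0.4, -0.9]
finger_gap: 0.628
```

apply_moves:
  motion: "0 0 0 0 0 1 -1;0 0 0 0 0 0 -1"

```text
t: 9.1
tcp_pos: [0.6282, 0.1419, 0.0487]
orientation: [3.142, 0.0, 0.563]
ft_force: [-0.2, -0.4, -0.6]
finger_gap: 0.63
```

apply_moves:
  motion: "0 0 0 0 0 1 -1;0 0 0 0 0 0 -1"

```text
t: 9.35
tcp_pos: [0.6281, 0.1419, 0.0476]
orientation: [-3.142, 0.0, 0.563]
ft_force: [1.2, 0.0, -0.2]
finger_gap: 0.63
```

apply_moves:
  motion: "0 0 0 0 0 1 -1;0 0 0 0 0 0 -1"

```text
t: 9.6
tcp_pos: [0.6282, 0.1419, 0.0466]
orientation: [-3.142, 0.0, 0.563]
ft_force: [0.3, -0.3, -2.2]
finger_gap: 0.629
```

apply_moves:
  motion: "0 0 0 0 0 1 -1;0 0 0 0 0 0 -1"

```text
t: 9.85
tcp_pos: [0.6283, 0.1419, 0.0459]
orientation: [-3.142, -0.0, 0.563]
ft_force: [-1.0, -0.7, 0.8]
finger_gap: 0.63
```

apply_moves:
  motion: "0 0 0 0 0 0.7 -1;0 0 0 0 0 0 -1;0 0 0 0 0 0 -1"

```text
t: 10.22
tcp_pos: [0.6283, 0.1419, 0.0459]
orientation: [-3.141, -0.0, 0.563]
ft_force: [-3.8, 0.5, 8.2]
finger_gap: 0.629
```

```bash
python3 - <<'E'
from h import *
goto(0.6444,.1508,.0458,32.3)
c=calibration('wrist');im,d=get_image('wrist'); save('wrist4',im); np.savez('pics/wrist4.npz',im=im,d=d,K=c['camera_matrix'],p=c['position'],a=c['attitude'])
c=calibration('side');im,d=get_image('side'); save('side4',cv2.resize(im[140:240,180:330],None,fx=5,fy=5,interpolation=cv2.INTER_CUBIC))
goto(0.6444,.1508,.0458,32.3)
E
```

```text
t 10.225 tcp [0.6283 0.1419 0.0459] rpy [-1.7998e+02 -2.0000e-02  3.2270e+01] gap 0.629 F [-3.76  0.45  8.23]
shift now-axes mm [18.3  1.1  0.1] turn deg [-0.02 -0.02 -0.03]
t 10.325 tcp [0.6283 0.1419 0.0458] rpy [-1.7998e+02 -2.0000e-02  3.2270e+01] gap 0.632 F [-2.76  0.95  6.98]
shift now-axes mm [18.4  1.1  0. ] turn deg [-0.02 -0.02 -0.03]
```

View pics/wrist4.png

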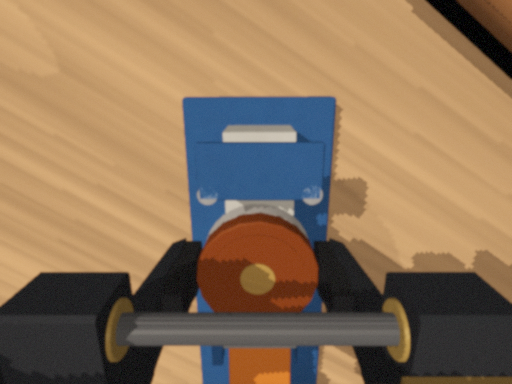

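View pics/side4.png

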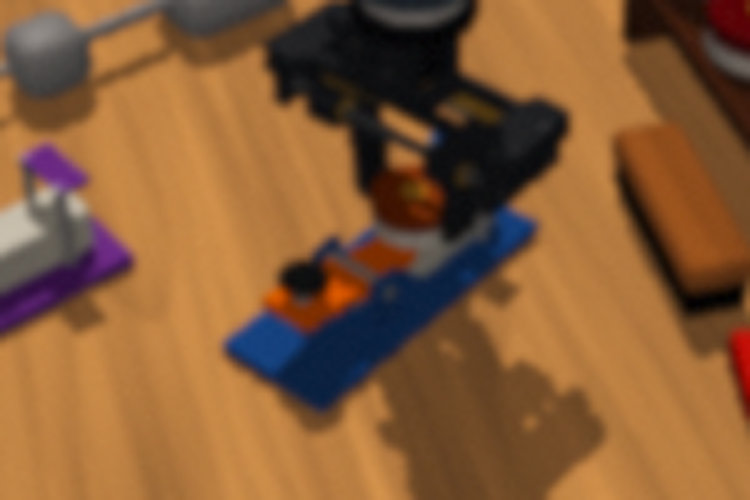

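The tin stands on the ledge, with 8 N felt at the expected height. The posts' midpoint is at column 260 and the tin's at 258, so the tin is about 0.8 mm towards +y. I'll correct that while sliding in, easing the down-force a little.

apply_moves:
  motion: "0 0 0 0 0 -0.5 -1;0 0 0 3 0.3 0 -1;0 0 0 3 0.3 0 -1;0 0 0 3 0.3 0 -1;0 0 0 3 0 0 -1;0 0 0 2 0 0 -1;0 0 0 0 0 0 -1;0 0 0 0 0 0 -1"

```text
t: 11.32
tcp_pos: [0.6406, 0.1478, 0.0459]
orientation: [3.141, 0.0, 0.563]
ft_force: [-1.5, -1.4, 4.9]
finger_gap: 0.63
```

apply_moves:
  motion: "0 0 0 1 0 0 -1;0 0 0 0 0 0 -1"

```text
t: 11.58
tcp_pos: [0.6412, 0.1482, 0.0459]
orientation: [3.141, 0.001, 0.563]
ft_force: [-2.9, -2.0, 5.6]
finger_gap: 0.629
```

apply_moves:
  motion: "0 0 0 1 0 0 -1;0 0 0 0 0 0 -1"

```text
t: 11.82
tcp_pos: [0.6421, 0.1487, 0.0458]
orientation: [3.141, 0.001, 0.563]
ft_force: [-3.2, -2.4, 6.4]
finger_gap: 0.624
```

apply_moves:
  motion: "0 0 0 1 0 0 -1;0 0 0 0 0 0 -1"

```text
t: 12.08
tcp_pos: [0.6429, 0.1493, 0.0459]
orientation: [3.141, 0.001, 0.563]
ft_force: [-3.0, -0.7, 5.4]
finger_gap: 0.635
```

apply_moves:
  motion: "0 0 0 1 0 0 -1;0 0 0 0 0 0 -1"

```text
t: 12.32
tcp_pos: [0.6436, 0.1496, 0.0459]
orientation: [3.141, 0.001, 0.563]
ft_force: [-3.9, -2.0, 6.3]
finger_gap: 0.625
```

apply_moves:
  motion: "0 0 0 1 0 0 -1;0 0 0 0 0 0 -1"

```text
t: 12.58
tcp_pos: [0.6436, 0.1496, 0.0458]
orientation: [-3.141, 0.003, 0.562]
ft_force: [-5.7, -3.1, 9.4]
finger_gap: 0.626
```

apply_moves:
  motion: "0 0 0 1.2 0 0 -1;0 0 0 0 0 0 -1;0 0 0 0 0 0 -1"

```text
t: 12.95
tcp_pos: [0.6437, 0.1497, 0.0458]
orientation: [-3.141, 0.005, 0.562]
ft_force: [-9.6, -4.5, 12.8]
finger_gap: 0.63
```

```bash
python3 - <<'E'
from h import *
goto(0.6444,.1508,.0458,32.3)
c=calibration('wrist');im,d=get_image('wrist'); save('wrist5',im); np.savez('pics/wrist5.npz',im=im,d=d,K=c['camera_matrix'],p=c['position'],a=c['attitude'])
E
```

```text
t 12.95 tcp [0.6437 0.1497 0.0458] rpy [-179.95    0.3    32.2 ] gap 0.63 F [-9.58 -4.52 12.84]
shift now-axes mm [ 1.2 -0.6 -0. ] turn deg [-0.05  0.3  -0.1 ]
```

View pics/wrist5.png

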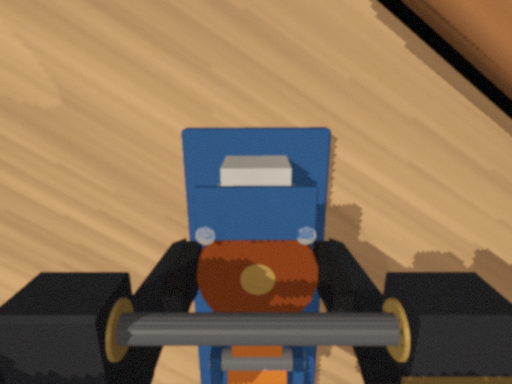

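The tin has stopped against the posts with about 10 N along x. The lip now covers the lid's rear edge at row 240. Release.

apply_moves:
  motion: "0 0 0 0 0 0 0.6;0 0 0 0 0 0 0.6;0 0 0 0 0 0 0.6;0 0 0 0 0 0 0.6"

```text
t: 13.5
tcp_pos: [0.6459, 0.1521, 0.0454]
orientation: [3.142, -0.0, 0.563]
ft_force: [-0.2, -0.4, 0.5]
finger_gap: 0.8
```

apply_moves:
  motion: "0 0 0 0 0 0 0.6;0 0 0 0 0 0 0.6"

```text
t: 13.75
tcp_pos: [0.6458, 0.1519, 0.0455]
orientation: [3.142, -0.0, 0.563]
ft_force: [-0.2, 0.2, -0.4]
finger_gap: 0.799
```

```bash
python3 - <<'E'
from h import *
goto(0.6444,.1508,.0458,32.3)
c=calibration('wrist');im,d=get_image('wrist'); save('wrist6',im); np.savez('pics/wrist6.npz',im=im,d=d,K=c['camera_matrix'],p=c['position'],a=c['attitude'])
E
```

```text
t 13.75 tcp [0.6458 0.1519 0.0455] rpy [180.    -0.    32.27] gap 0.799 F [-0.24  0.19 -0.4 ]
shift now-axes mm [-1.8  0.2 -0.3] turn deg [ 0.   -0.   -0.03]
```

View pics/wrist6.png

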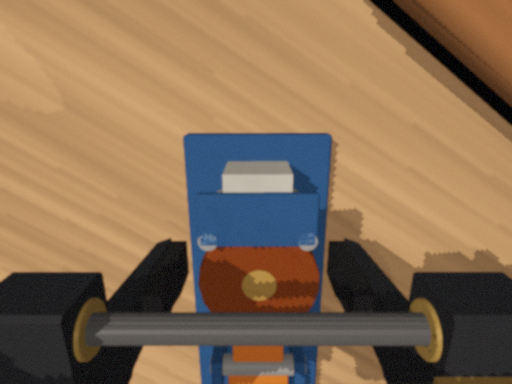

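The tin stayed put and centred, with its lid centre at column 259 and the post midpoint at 258. Rise, shut the fingers, and move above the button.

apply_moves:
  motion: "0 0 0 0 0 -25 0.6;0 0 0 0 0 -50 0.6;0 0 0 -40 0.2 -10 -1;0 0 0 -40 0.2 0 -1;0 0 0 -40 0 0 -1;0 0 0 0 0 0 -1;0 0 0 0 0 0 -1;0 0 0 0 0 0 -1"

```text
t: 14.8
tcp_pos: [0.5456, 0.0883, 0.1306]
orientation: [3.141, -0.001, 0.565]
ft_force: [0.3, -1.3, -0.6]
finger_gap: 0.142
```

apply_moves:
  motion: "0 0 0 0 0 0 -1;0 0 0 0 0 0 -1;0 0 0 0 0 0 -1"

```text
t: 15.18
tcp_pos: [0.5446, 0.0876, 0.1305]
orientation: [3.141, 0.0, 0.563]
ft_force: [-0.0, 0.6, 0.2]
finger_gap: 0.009
```

```bash
python3 - <<'E'
from h import *
goto(0.5454,.0878,.078,32.3)
c=calibration('wrist');im,d=get_image('wrist'); save('wrist7',im); np.savez('pics/wrist7.npz',im=im,d=d,K=c['camera_matrix'],p=c['position'],a=c['attitude'])
P=cloud(c,d)
hsv=cv2.cvtColor(im,cv2.COLOR_RGB2HSV); H,S,V=[hsv[...,i].astype(int) for i in range(3)]
lid=(H<12)&(S>170)&(V>60)&(P[...,2]>.05)&(P[...,2]<.075); a=np.radians(32.3)
q=P[lid]-[.6106,.1294,0]; X=q[:,0]*np.cos(a)+q[:,1]*np.sin(a); Y=-q[:,0]*np.sin(a)+q[:,1]*np.cos(a)
print(lid.sum(), 'x',X.min(),X.max(),'y',Y.min(),Y.max(),np.percentile(X,[1,99]),np.percentile(Y,[1,99]),'z',np.percentile(q[:,2],[5,50,95]))
goto(0.5454,.0878,.078,32.3)
E
```

```text
t 15.175 tcp [0.5446 0.0876 0.1305] rpy [179.99   0.    32.28] gap 0.009 F [-0.01  0.55  0.17]
shift now-axes mm [ 0.8  0.2 52.5] turn deg [ 0.01  0.   -0.02]
4973 x -0.0945444271468959 0.05171176579301271 y -0.02755084827558634 0.026193991210467213 [0.01192579 0.05120094] [-0.0261813   0.02460658] z [0.06246128 0.06369286 0.0649518 ]
t 15.225 tcp [0.5446 0.0875 0.1305] rpy [179.99   0.    32.27] gap 0.004 F [-0.38 -0.1  -0.87]
shift now-axes mm [ 0.8  0.2 52.5] turn deg [ 0.01  0.   -0.03]
```

View pics/wrist7.png

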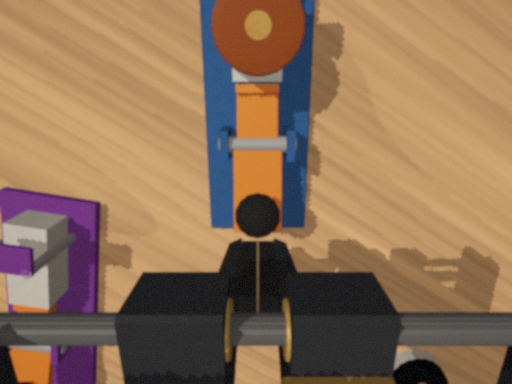

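The tin's front edge is at x=+12, so its centre is at 40, with its lid at 64 mm and its y span centred within 1 mm. It is fully home with the catch open. I'll measure the button from this view as a second fix.

```bash
python3 - <<'E'
from h import *
im,d,c=load('wrist7'); P=cloud(c,d)
V=im.max(2).astype(int); m=(V<50); m[:185]=0;m[238:]=0;m[:,:225]=0;m[:,290:]=0
k,l,s,ce=cv2.connectedComponentsWithStats(m.astype(np.uint8)); i=1+np.argmax(s[1:,4]); q=P[l==i]
print(s[i],ce[i],ray(c,ce[i],.067).round(4),np.percentile(q[:,2],[5,50,90,99]).round(4))
E
```

```text
[ 237  195   42   41 1330] [257.39849624 215.23308271] [0.5429 0.0861 0.067 ] [0.0647 0.0697 0.0717 0.0728]
```

apply_moves:
  motion: "0 0 0 0 0 35 -1;0 0 0 0 0 13 -1;0 0 0 0 0 0 -1;0 0 0 0 0 0 -1"

```text
t: 15.72
tcp_pos: [0.5452, 0.0874, 0.0833]
orientation: [3.141, -0.001, 0.563]
ft_force: [0.3, 0.2, -0.4]
finger_gap: 0.009
```

The button top is at about 0.072 m and the tool is over it. Feel downwards in small steps.

apply_moves:
  motion: "0 0 0 -1 0 5 -1;0 0 0 0 0 3 -1;0 0 0 0 0 0 -1;0 0 0 0 0 0 -1"

```text
t: 16.23
tcp_pos: [0.5437, 0.0869, 0.0746]
orientation: [3.142, -0.0, 0.563]
ft_force: [-0.2, -0.9, -0.4]
finger_gap: 0.007
```

apply_moves:
  motion: "0 0 0 0 0 1 -1;0 0 0 0 0 0 -1;0 0 0 0 0 1 -1;0 0 0 0 0 0 -1"

```text
t: 16.73
tcp_pos: [0.5437, 0.0869, 0.0728]
orientation: [-3.141, -0.0, 0.563]
ft_force: [-1.5, 0.7, 4.4]
finger_gap: 0.007
```

apply_moves:
  motion: "0 0 0 0 0 0.7 -1;0 0 0 0 0 0 -1"

```text
t: 16.98
tcp_pos: [0.5437, 0.0869, 0.0722]
orientation: [-3.141, -0.0, 0.563]
ft_force: [-2.9, -0.6, 8.4]
finger_gap: 0.005
```

Contact at about 0.073 m. Continue with small steps, following the drift towards −x.

apply_moves:
  motion: "0 0 0 -0.2 0 0.5 -1;0 0 0 0 0 0 -1"

```text
t: 17.23
tcp_pos: [0.5434, 0.0867, 0.0717]
orientation: [-3.141, 0.0, 0.563]
ft_force: [-2.5, -1.3, 7.7]
finger_gap: 0.006
```

apply_moves:
  motion: "0 0 0 -0.2 0 0.5 -1;0 0 0 0 0 0 -1"

```text
t: 17.48
tcp_pos: [0.5431, 0.0865, 0.0712]
orientation: [-3.141, 0.0, 0.563]
ft_force: [-2.6, -0.9, 7.1]
finger_gap: 0.007
```

apply_moves:
  motion: "0 0 0 -0.3 0 0.6 -1;0 0 0 0 0 0 -1"

```text
t: 17.73
tcp_pos: [0.5426, 0.0862, 0.0705]
orientation: [-3.141, 0.001, 0.563]
ft_force: [-2.2, -0.4, 6.4]
finger_gap: 0.008
```

The catch is turning and the resistance is falling. Continue.

apply_moves:
  motion: "0 0 0 -0.4 0 0.8 -1;0 0 0 -0.4 0 0.8 -1;0 0 0 -0.4 0 0.8 -1;0 0 0 0 0 0 -1"

```text
t: 18.23
tcp_pos: [0.5412, 0.0853, 0.0677]
orientation: [-3.141, 0.002, 0.563]
ft_force: [-3.1, -2.0, 4.5]
finger_gap: 0.004
```

apply_moves:
  motion: "0 0 0 -0.4 0 0.8 -1;0 0 0 -0.4 0 0.8 -1;0 0 0 -0.4 0 0.8 -1;0 0 0 0 0 0 -1"

```text
t: 18.73
tcp_pos: [0.5413, 0.0857, 0.0653]
orientation: [3.141, -0.001, 0.564]
ft_force: [-0.2, 0.4, 0.4]
finger_gap: 0.008
```

apply_moves:
  motion: "0 0 0 -0.4 0 0.8 -1;0 0 0 -0.4 0 0.8 -1;0 0 0 -0.4 0 0.8 -1;0 0 0 0 0 0 -1"

```text
t: 19.23
tcp_pos: [0.54, 0.0847, 0.063]
orientation: [3.142, 0.0, 0.563]
ft_force: [-0.3, 0.4, 1.1]
finger_gap: 0.008
```

```bash
python3 - <<'E'
from h import *
goto(0.5454,.0878,.0552,32.3)
c=calibration('side');im,d=get_image('side'); save('side8',cv2.resize(im[140:240,180:330],None,fx=5,fy=5,interpolation=cv2.INTER_CUBIC))
im,d=get_image('wrist'); save('wrist8',im)
E
```

```text
t 19.225 tcp [0.54   0.0847 0.063 ] rpy [180.     0.    32.28] gap 0.008 F [-0.28  0.38  1.11]
shift now-axes mm [6.3 0.2 7.8] turn deg [ 0.    0.   -0.02]
```

View pics/wrist8.png

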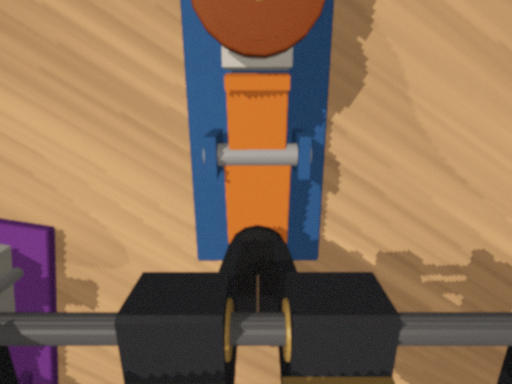

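View pics/side8.png

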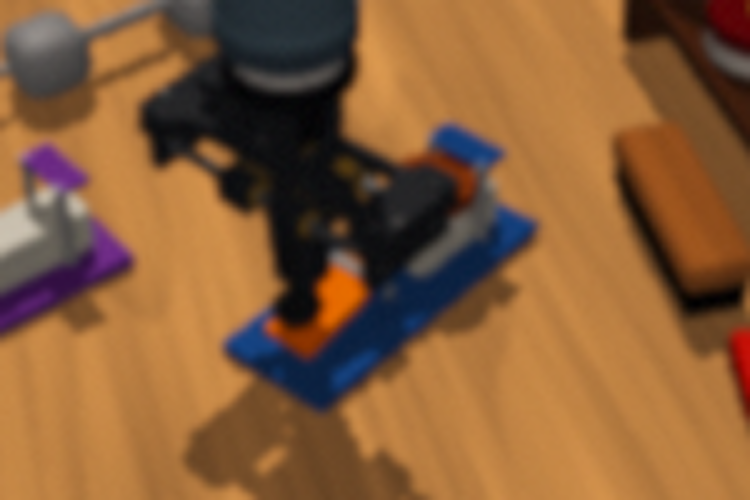

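Force has fallen to nothing. The wrist view shows the gate edge at (257,82) with ledge visible beyond it, so it is unclear whether the catch has snapped. I'll check the gate's height.

```bash
python3 - <<'E'
from h import *
goto(0.5454,.0878,.0552,32.3)
c=calibration('wrist');im,d=get_image('wrist'); P=cloud(c,d); a=np.radians(32.3)
for r in (30,50,58,66,75,82,90,100,120,140,155,180,210):
    q=P[r,258]-[.6106,.1294,0]; print(r,im[r,258],(q[0]*np.cos(a)+q[1]*np.sin(a)).round(4),q[2].round(4))
E
```

```text
t 19.325 tcp [0.54   0.0847 0.063 ] rpy [-180.     -0.     32.27] gap 0.007 F [0.18 0.32 0.16]
shift now-axes mm [6.2 0.2 7.8] turn deg [-0.   -0.   -0.03]
30 [145  73  37] 0.02 0.0634
50 [142  73  36] 0.0127 0.0621
58 [97 88 78] 0.0108 0.0478
66 [131 125 114] 0.0079 0.04
75 [176  96  32] 0.0035 0.0475
82 [208 119  44] 0.0004 0.0509
90 [182  99  37] -0.0031 0.0509
100 [208 117  42] -0.0077 0.0455
120 [209 118  43] -0.0175 0.0419
140 [209 120  45] -0.0278 0.0399
155 [170 164 157] -0.0353 0.0416
180 [209 119  41] -0.0501 0.0369
210 [208 117  40] -0.0688 0.034
```

The gate top is now at z 51 mm, up from 35 and 11 mm above the ledge, so the catch has snapped over. Now come down to the button for the light hold.

apply_moves:
  motion: "0 0 0 -1 0 2 -1;0 0 0 -1 0 2 -1;0 0 0 -0.5 0 1 -1;0 0 0 0 0 0 -1;0 0 0 0 0 0 -1"

```text
t: 20.0
tcp_pos: [0.538, 0.0833, 0.058]
orientation: [3.142, -0.0, 0.563]
ft_force: [-0.4, 0.0, 0.1]
finger_gap: 0.003
```

apply_moves:
  motion: "0 0 0 0 0 0.7 -1;0 0 0 0 0 0 -1"

```text
t: 20.25
tcp_pos: [0.5379, 0.0834, 0.0573]
orientation: [-3.142, 0.0, 0.563]
ft_force: [1.4, 0.8, -0.5]
finger_gap: 0.005
```

apply_moves:
  motion: "0 0 0 0 0 0.7 -1;0 0 0 0 0 0 -1"

```text
t: 20.5
tcp_pos: [0.5379, 0.0833, 0.0566]
orientation: [-3.142, 0.0, 0.563]
ft_force: [-0.4, 0.4, -0.4]
finger_gap: 0.007
```

apply_moves:
  motion: "0 0 0 0 0 0.7 -1;0 0 0 0 0 0 -1"

```text
t: 20.75
tcp_pos: [0.5379, 0.0833, 0.0559]
orientation: [3.142, 0.0, 0.563]
ft_force: [-0.6, 0.3, -0.1]
finger_gap: 0.007
```

apply_moves:
  motion: "0 0 0 0 0 0.6 -1;0 0 0 0 0 0 -1"

```text
t: 21.0
tcp_pos: [0.538, 0.0833, 0.0553]
orientation: [3.142, -0.0, 0.563]
ft_force: [0.2, -0.3, 1.0]
finger_gap: 0.001
```

apply_moves:
  motion: "0 0 0 0 0 0.6 -1;0 0 0 0 0 0 -1"

```text
t: 21.25
tcp_pos: [0.538, 0.0833, 0.0549]
orientation: [3.142, -0.0, 0.563]
ft_force: [-0.1, 0.9, 2.9]
finger_gap: 0.001
```

apply_moves:
  motion: "0 0 0 0 0 0.5 -1;0 0 0 0 0 0 -1"

```text
t: 21.5
tcp_pos: [0.5381, 0.0834, 0.0545]
orientation: [3.142, -0.0, 0.563]
ft_force: [-1.6, 0.6, 6.0]
finger_gap: 0.001
```

Contact at the stop. Press to about 8 N and hold.

apply_moves:
  motion: "0 0 0 0 0 0.4 -1;0 0 0 0 0 0 -1"

```text
t: 21.75
tcp_pos: [0.5381, 0.0834, 0.0542]
orientation: [-3.141, -0.0, 0.563]
ft_force: [-1.6, 0.6, 7.6]
finger_gap: 0.007
```

apply_moves:
  motion: "0 0 0 0 0 0 -1;0 0 0 0 0 0 -1;0 0 0 0 0 0 -1;0 0 0 0 0 0 -1"

```text
t: 22.25
tcp_pos: [0.5381, 0.0834, 0.0543]
orientation: [-3.141, -0.001, 0.563]
ft_force: [-1.5, -0.4, 7.1]
finger_gap: 0.004
```

apply_moves:
  motion: "0 0 0 0 0 0 -1;0 0 0 0 0 0 -1;0 0 0 0 0 0 -1;0 0 0 0 0 0 -1"

```text
t: 22.75
tcp_pos: [0.5381, 0.0834, 0.0543]
orientation: [-3.141, -0.001, 0.563]
ft_force: [-1.2, 0.3, 7.6]
finger_gap: 0.003
```

apply_moves:
  motion: "0 0 0 0 0 -3 -1;0 0 0 0 0 -20 -1;0 0 0 0 0 -50 -1;0 0 0 0 0 0 -1;0 0 0 0 0 0 -1"

```text
t: 23.38
tcp_pos: [0.5378, 0.0836, 0.1272]
orientation: [-3.141, -0.001, 0.564]
ft_force: [0.2, -0.4, -0.6]
finger_gap: 0.002
```

```bash
python3 - <<'E'
from h import *
goto(0.5454,.0878,.15,32.3)
c=calibration('wrist');im,d=get_image('wrist'); P=cloud(c,d); a=np.radians(32.3); save('wrist9',im)
q=P-[.6106,.1294,0]; X=q[...,0]*np.cos(a)+q[...,1]*np.sin(a);Y=-q[...,0]*np.sin(a)+q[...,1]*np.cos(a);Z=q[...,2]
hsv=cv2.cvtColor(im,cv2.COLOR_RGB2HSV); H,S,V=[hsv[...,i].astype(int) for i in range(3)]
near=(abs(Y)<.05)&(X>-.1)&(X<.09)
lid=near&(H<10)&(S>150)&(V>60)&(Z>.05)&(Z<.075)&(X>.008)
print('lid x',np.percentile(X[lid],[1,99]),'y',np.percentile(Y[lid],[1,99]),'z',np.percentile(Z[lid],[5,50,95]))
g=near&(X>-.006)&(X<.006)&(H>8)&(H<20)&(S>150); print('gate z',np.percentile(Z[g],[50,95]),X[g].max())
im,d=get_image('side'); save('side9',im)
E
```

```text
t 23.375 tcp [0.5378 0.0836 0.1272] rpy [-1.7999e+02 -3.0000e-02  3.2290e+01] gap 0.002 F [ 0.2  -0.36 -0.57]
shift now-axes mm [  8.7   0.5 -22.8] turn deg [-0.01 -0.03 -0.01]
lid x [0.01077644 0.04234661] y [-0.02750391  0.02579362] z [0.0620771  0.06341319 0.0646459 ]
gate z [0.05061115 0.05305051] 0.004209684398661977
```

View pics/wrist9.png

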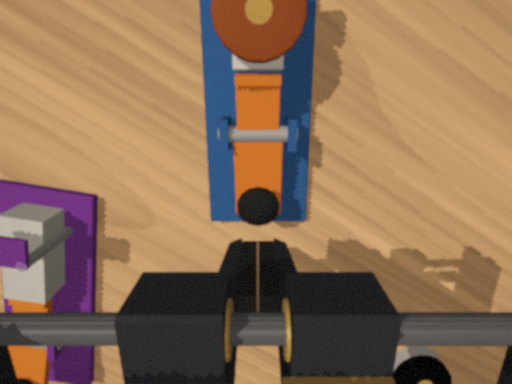

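View pics/side9.png

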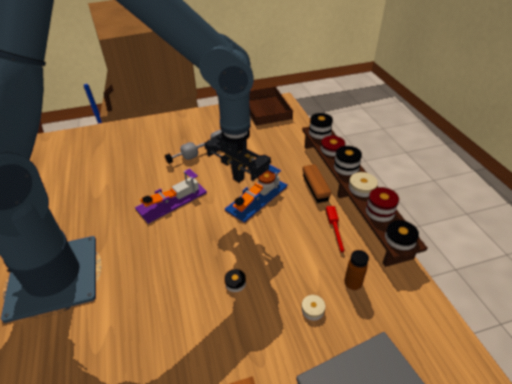

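The lid is still in place: front edge x about +11, y centred within 1 mm, top at 63 mm. The gate stands at 51–53 mm, the other things look undisturbed, and the gripper is free in the air. I'm handing in.

```bash
python3 - <<'E'
from h import *
print(ticket.finish_job()); print(telemetry.sense()['t'])
E
```

```text
the job is handed in; nothing more can be done
None
the job is handed in; nothing more can be done
```

The brown tin is home under the lip and the catch is snapped over with its gate shut. I handed the job in at about 23.5 s; no verdict is reported.

**What I did:** I picked up the tin and set it on the ledge about 18 mm short of home. I slid it until it stopped against the posts at about 10 N, then let go. With shut fingers I pressed the button: it started to give at about 8 N and then snapped over. I then held about 7–8 N on it against the stop for about 1.1 s and withdrew.

**Last checks:**
- **Tin:** its centre is at holder x about 39–40 mm and y within 1 mm, with the lid top at about 63.5 mm.
- **Gate:** its top rose from 35 mm to about 51–53 mm, in front of the tin. I judged the catch snapped over from this, since the joint angle itself can't be read.
- **Force:** the highest reading on the button was 8.4 N downward, or 8.9 N with the sideways part.
- **Other things:** I only checked them by eye in the last side view, which showed nothing moved. The gripper was free in the air.

**What disagreed:** the calibrations differed by 1–2 mm; the posts, for example, measured at x 63.3 mm instead of 64.5. The last wrist view put the tin's front edge about 1 mm further forward than the view before pressing, which is within that error.

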